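# Find the pot lid that rocks and put it in the basket

## Task

One of the three pot lids on the sheet pan is warped underneath. Press down on the rim of the lids to find the one that rocks, then lay it flat, knob up, in the turquoise basket; leave the two steady lids lying where they are on the pan.

Things in the scene. Friction and masses are not known exactly. Their poses are not given: they have to be found in the camera images.
- lid_a: one of 3 alike round aluminium lids lying knob up on a dark pan (floor 3 mm, rim 12 mm high): 90 mm wide, edge top 12 mm above origin, black knob 24 mm wide, from 12 to 40 mm; 150 g. Origin: centre of underside; z up. Any may be the warped one: it bulges 6 mm down over its middle 26 mm, yet lies level and as high as the others; 2 N on the rim tips it 12 deg (rim sinks 5 mm); let go, it rights itself. Others do not give.
- lid_b: one of 3 alike round aluminium lids lying knob up on a dark pan (floor 3 mm, rim 12 mm high): 90 mm wide, edge top 12 mm above origin, black knob 24 mm wide, from 12 to 40 mm; 150 g. Origin: centre of underside; z up. Any may be the warped one: it bulges 6 mm down over its middle 26 mm, yet lies level and as high as the others; 2 N on the rim tips it 12 deg (rim sinks 5 mm); let go, it rights itself. Others do not give.
- lid_c: one of 3 alike round aluminium lids lying knob up on a dark pan (floor 3 mm, rim 12 mm high): 90 mm wide, edge top 12 mm above origin, black knob 24 mm wide, from 12 to 40 mm; 150 g. Origin: centre of underside; z up. Any may be the warped one: it bulges 6 mm down over its middle 26 mm, yet lies level and as high as the others; 2 N on the rim tips it 12 deg (rim sinks 5 mm); let go, it rights itself. Others do not give.
- basket: turquoise plastic slatted basket, fixed to the bench, open on top, 200 x 200 mm outside, 50 mm high, walls and floor 5 mm thick. Origin: centre of its underside, at bench height; z up, x and y parallel to its sides.
Mind the look-alikes: they are no part of the job. What is shaped like the lid_a but green or yellow is not meant.

How it is judged:
By the outcome, as a careful person would: the job done as asked, in the order asked, and still so for the second after the job is handed in, with the robot touching nothing.
It also fails if it takes over 58 s, if anything falls off the work surface, if the arm or the gripper's body presses on something with over 40 N, if the wrist force passes 120 N, or if a joint passes its speed limit or range.

## Robot

A 6-joint arm with a two-finger parallel gripper is mounted at the origin on the work surface. World frame = base frame: x ahead of the robot, y to its left, z up, the work surface at z = 0. Lengths are in m, angles in rad, forces in N, time in s.
With the tool pointing down it reaches from about 0.325 to 0.875 m from the base axis. Payload 4.4 kg.
Tool frame: the origin (TCP) lies midway between the tips of the shut fingers; the grasp point (between the pads) lies 19 mm behind it; z points along the fingers, y is the line along which they close (so a half turn about z gives the same grasp; the last joint's range is limited). The gripper opens to 85 mm and grips with 20 to 120 N. Pads are 22 mm wide; open, the fingers measure 114 mm over their backs; the gripper's body (76 mm by 85 mm) begins 54 mm behind the grasp point. The pads swing forward as they close: fully open they stand 13 mm farther back than shut.
Start: joints at [0.986, 0.207, 1.542, -0, 1.393, -0.15], TCP at [0.242, 0.521, 0.231] pointing down, gripper open.
Joint ranges: [-2.73, 2.73], [-0.86, 2.22], [0.23, 2.46], [-1.11, 4.25], [0.08, 2.63], [-2.82, 2.82]. Speed limits (rad/s): [2.79, 2.79, 3.14, 3.14, 3.14, 3.14].

## Interface

Orientations are given as a unit quaternion [x, y, z, w].
In Python, from cell import telemetry, cams, sign_off gives the robot as it stands. The module is installed in compiled form; this text tells all that it offers.
- The arm moves only by the tool jog_arm, never from a script. Its argument "series" is a list of rows, each an object with "fingers": the gripper command: -1 is fully open, 1 is shut, values between are in proportion; "xyz": the shift along the tool's x, y, z in mm, a list of three; "angular": the turn, a rotation vector about the tool's x, y, z in degrees, a list of three. A call has 1 to 20 rows; each row is the pose to reach, as a shift and turn from the pose commanded when the call began, along the tool's axes at that moment; what a row does not reach only later rows make up. A row lasts 1/12 s, in which the tool goes at most 41.7 mm and 7.16 degrees, less where a joint would pass 70% of its speed; a pose out of reach is approached as far as the arm can. A call with a gripper value outside its range is refused whole. The fingers move at their own pace and stop on an object; "grip_force" is the grip in N (left out, the last holds). Time passes only in rows, so rows that repeat a pose let the fingers close. It gives the time, the measured TCP pose, the force, the opening and the grip force at its end, in the units of the state.
- telemetry.get_state(): the state, without advancing time (a new reading comes with each control period).
- cams.grab_frame(name): name is "side" or "top" or "wrist"; returns a dict with "frame" (420x560x3 uint8, red, green, blue), "fx", "fy", "cx", "cy" (pixels), "rvec" (rotation vector, rad) and "tvec" (3), from world to camera coordinates, as OpenCV has them; the wrist camera has in their place "tool_from_camera" (4x4, takes a point from camera to tool coordinates, whose origin is the TCP and whose axes are the flange's). Camera axes: x right, y down, z forward; pixel columns grow to the right and rows downward; lengths in m; the calibration is good to about 2 mm. The wrist camera is an equidistant fisheye: a pixel r from the principal point sees the ray r / f radians off the axis. A picture is of the moment at which its call begins: read the wrist's pose just before it. There is no depth.
- sign_off(): hands the job in; it is judged then, once.
The state is a dict: "clock": time; "q": joint angles; "qvel": joint speeds; "joint_efforts": joint torques, N m; "tcp_pos": TCP position; "ee_rot": TCP orientation; "ft_force": force on the tool from outside, world axes, zero at the start; "wrist_torque": the same for the moment, N m; "width": finger opening in m; "gripper_force": force on a finger pad.
Only numpy, scipy, OpenCV 4.12 (cv2) and the standard library are available. Lean on these libraries where they do the work, as an engineer would, in place of code of your own. Each camera call takes 0.05 s, during which the arm holds its last target. There are 200 camera calls.

## Working session

There is one attempt and no reset: what is moved stays moved. The work goes in short steps, Python scripts to look and compute and a tool call to move; the robot and the scene stay as the last step left them, time stands still between calls to the robot, and variables do not carry over. Pictures are saved under pics/ and viewed, at most 10 in all, crops included, and the job is handed in when it is done.

Besides the shell and the picture viewer there is one more tool, called after "Emit:" as name(argument=value, ...), one argument or row to a line, values as JSON. jog_arm: Moves the arm, as the interface text tells. Its arguments: {"type":"object","properties":{"series":{"type":"array"},"grip_force":{"type":"number"}},"required":["series"]}

```bash
mkdir -p pics; cat > h.py <<'E'
import numpy as np, cv2
from cell import telemetry, cams
from scipy.spatial.transform import Rotation as R
def grab(n):
    s=telemetry.get_state(); return cams.grab_frame(n), s
def ray(g,s,u,v):
    if 'rvec' in g:
        Rm=cv2.Rodrigues(np.array(g['rvec'],float))[0]; t=np.array(g['tvec'],float).ravel()
        d=Rm.T@np.array([(u-g['cx'])/g['fx'],(v-g['cy'])/g['fy'],1]); o=-Rm.T@t
    else:
        a=np.array([(u-g['cx'])/g['fx'],(v-g['cy'])/g['fy']]); r=np.hypot(*a)+1e-9
        d=np.r_[a/r*np.sin(r),np.cos(r)]; T=np.array(g['tool_from_camera']); W=R.from_quat(s['ee_rot']).as_matrix()
        o=W@T[:3,3]+np.array(s['tcp_pos']); d=W@T[:3,:3]@d
    return o,d/np.linalg.norm(d)
def plane(g,s,u,v,z):
    o,d=ray(g,s,u,v); return o+d*(z-o[2])/d[2]
def tri(r):
    A=sum(np.eye(3)-np.outer(d,d) for o,d in r); b=sum((np.eye(3)-np.outer(d,d))@o for o,d in r)
    p=np.linalg.solve(A,b); return p,[np.linalg.norm((np.eye(3)-np.outer(d,d))@(p-o)) for o,d in r]
E
python3 - <<'E'
from h import *
ims=[]
import pickle
D={}
for n in ['top','side','wrist']:
    g,s=grab(n); D[n]=(g,s); cv2.imwrite(f'pics/{n}0.png',g['frame'][:,:,::-1])
pickle.dump(D,open('d0.pkl','wb')); print(s)
E
```

```text
{'clock': 0.1, 'q': array([ 9.85464404e-01,  2.07353488e-01,  1.54280547e+00, -2.75169283e-05,
        1.39346621e+00, -1.50485303e-01]), 'qvel': array([ 4.14890164e-04, -9.77654057e-04, -2.63934317e-03,  1.66090544e-03,
       -1.17973136e-03, -7.88426292e-05]), 'joint_efforts': array([-2.97300485e-04, -3.84097624e+01, -2.92547697e+01, -4.05198614e-05,
        4.95078901e-03, -5.77368382e-06]), 'tcp_pos': array([0.24186751, 0.52091841, 0.2302339 ]), 'ee_rot': array([ 2.15711822e-01,  9.76456541e-01, -9.53121339e-04, -3.52877985e-04]), 'ft_force': array([-1.20861443, -0.02984907,  0.09996197]), 'wrist_torque': array([ 0.02624253, -0.00115392,  0.0072736 ]), 'gripper_force': 0.0, 'width': 0.08556779277874325}
```

View pics/top0.png

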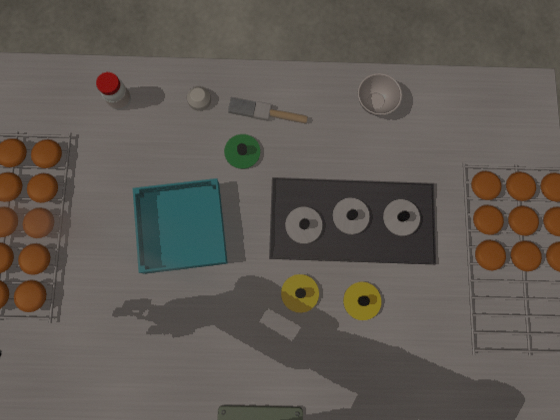

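View pics/side0.png

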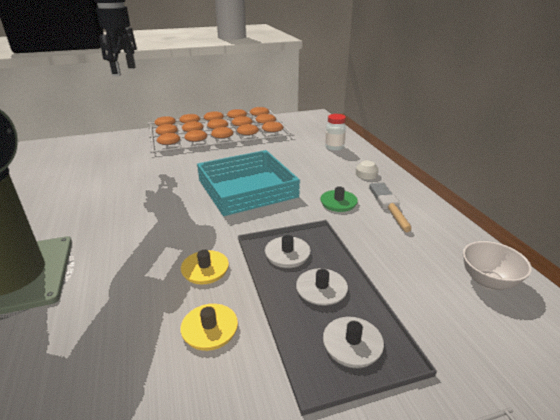

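The top view shows three grey lids on the dark pan at (304,225), (351,216) and (402,217). These are the candidates. The green one at (242,151) and the yellow ones at (300,293) and (363,300) are look-alikes that lie off the pan. The basket is at (180,226). In the side view the same three lids are at (288,250), (322,286) and (354,340).

```bash
cat > meas.py <<'E'
from h import *
import pickle
D=pickle.load(open('d0.pkl','rb'))
L={};K={}
for n,roi,thr in [('top',(180,255,275,430),120),('side',(225,375,255,400),120)]:
    g,s=D[n]; f=g['frame']; hsv=cv2.cvtColor(f,cv2.COLOR_RGB2HSV)
    r0,r1,c0,c1=roi; m=np.zeros(f.shape[:2],np.uint8)
    m[r0:r1,c0:c1]=((hsv[...,2]>thr)&(hsv[...,1]<60))[r0:r1,c0:c1]
    cs=[c for c in cv2.findContours(m,cv2.RETR_EXTERNAL,cv2.CHAIN_APPROX_NONE)[0] if 500<cv2.contourArea(c)<4000]
    for c in cs:
        (u,v),ax,an=cv2.fitEllipse(cv2.convexHull(c)); x,y,w,h=cv2.boundingRect(c)
        P=plane(g,s,u,v,0.015); 
        hull=cv2.convexHull(c)[:,0]; W=np.array([plane(g,s,a,b,0.015)[:2] for a,b in hull]).astype(np.float32)
        cc,rr=cv2.minEnclosingCircle(W)
        y0=max(0,y-12);k=(hsv[y0:y+h,x:x+w,2]<30).astype(np.uint8)
        kc=max(cv2.findContours(k,cv2.RETR_EXTERNAL,cv2.CHAIN_APPROX_NONE)[0],key=cv2.contourArea)[:,0]+[x,y0]
        print(n,np.round([u,v]),'ell',P.round(4),'circ',np.round(cc,4),round(rr,4),'knob bbox',kc.min(0),kc.max(0))
    # basket
    t=((hsv[...,0]>80)&(hsv[...,0]<100)&(hsv[...,1]>100)).astype(np.uint8)
    c=max(cv2.findContours(t,cv2.RETR_EXTERNAL,cv2.CHAIN_APPROX_NONE)[0],key=cv2.contourArea)
    hl=cv2.convexHull(c); ap=cv2.approxPolyDP(hl,6,True)[:,0]; print(n,'basket',ap.tolist())
    print([plane(g,s,a,b,0.05)[:2].round(3).tolist() for a,b in ap])
g=D['top'][0]; print(ray(*D['top'],280,210),ray(*D['side'],280,210)[0])
E
python3 meas.py
python3 - <<'E'
import cv2,numpy as np
a=cv2.imread('pics/top0.png')[170:270,260:440]; b=cv2.imread('pics/side0.png')[220:380,230:430]
a=cv2.resize(a,(540,300),interpolation=cv2.INTER_CUBIC)
b=cv2.resize(b,(375,300),interpolation=cv2.INTER_CUBIC)
c=np.zeros((600,540,3),np.uint8);c[:300]=a;c[300:,:375]=b
cv2.imwrite('pics/crop0.png',c)
E
```

```text
top basket [[216, 179], [226, 262], [168, 267], [136, 222], [133, 189]]
[[0.611, 0.119], [0.415, 0.087], [0.4, 0.219], [0.503, 0.3], [0.581, 0.313]]Traceback (most recent call last):
  File "meas.py", line 16, in <module>
    kc=max(cv2.findContours(k,cv2.RETR_EXTERNAL,cv2.CHAIN_APPROX_NONE)[0],key=cv2.contourArea)[:,0]+[x,y0]
       ~~~^^^^^^^^^^^^^^^^^^^^^^^^^^^^^^^^^^^^^^^^^^^^^^^^^^^^^^^^^^^^^^^^^^^^^^^^^^^^^^^^^^^^
ValueError: max() iterable argument is empty
```

View pics/crop0.png

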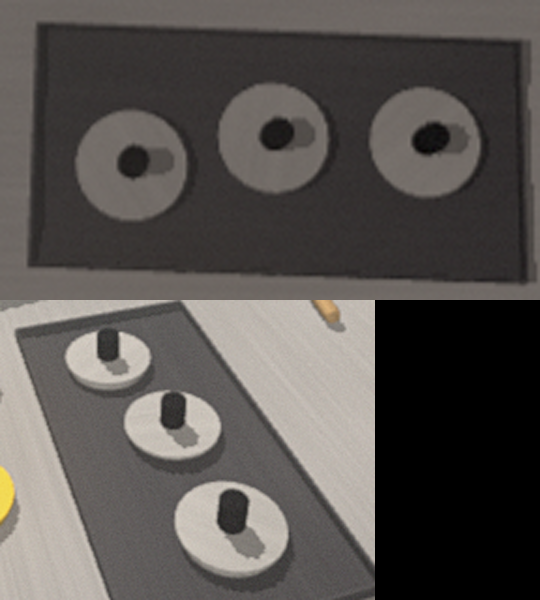

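The crop confirms three plain aluminium lids with black knobs, all on the pan. The top view is dim, so I'll lower its thresholds.

```bash
sed -i "s/430),120)/430),72)/; s/,2\]<30)/,2]<(32 if n=='top' else 55))/; s/>100)).astype/>70)).astype/" meas.py; python3 meas.py
```

```text
top [303. 225.] ell [ 0.5121 -0.0925  0.015 ] circ [ 0.5124 -0.0924] 0.0458 knob bbox [301 226] [305 228]
top [401. 217.] ell [ 0.5366 -0.3301  0.015 ] circ [ 0.537  -0.3297] 0.0455 knob bbox [398 211] [409 220]
top [351. 216.] ell [ 0.5372 -0.2069  0.015 ] circ [ 0.5376 -0.2068] 0.0457 knob bbox [348 210] [357 219]
top basket [[216, 179], [226, 262], [139, 272], [133, 188]]
[[0.611, 0.119], [0.415, 0.087], [0.388, 0.284], [0.584, 0.313]]
side [353. 341.] ell [ 0.5359 -0.3334  0.015 ] circ [ 0.537  -0.3312] 0.0474 knob bbox [346 322] [361 344]Traceback (most recent call last):
  File "meas.py", line 16, in <module>
    kc=max(cv2.findContours(k,cv2.RETR_EXTERNAL,cv2.CHAIN_APPROX_NONE)[0],key=cv2.contourArea)[:,0]+[x,y0]
       ~~~^^^^^^^^^^^^^^^^^^^^^^^^^^^^^^^^^^^^^^^^^^^^^^^^^^^^^^^^^^^^^^^^^^^^^^^^^^^^^^^^^^^^
ValueError: max() iterable argument is empty
```

```bash
sed -i "s/32 if n=='top' else 55/40 if n=='top' else 75/" meas.py; cat >> meas.py <<'E'
E
python3 meas.py
```

```text
top [303. 225.] ell [ 0.5121 -0.0925  0.015 ] circ [ 0.5124 -0.0924] 0.0458 knob bbox [300 219] [308 228]
top [401. 217.] ell [ 0.5366 -0.3301  0.015 ] circ [ 0.537  -0.3297] 0.0455 knob bbox [398 211] [409 220]
top [351. 216.] ell [ 0.5372 -0.2069  0.015 ] circ [ 0.5376 -0.2068] 0.0457 knob bbox [347 210] [357 219]
top basket [[216, 179], [226, 262], [139, 272], [133, 188]]
[[0.611, 0.119], [0.415, 0.087], [0.388, 0.284], [0.584, 0.313]]
side [353. 341.] ell [ 0.5359 -0.3334  0.015 ] circ [ 0.537  -0.3312] 0.0474 knob bbox [346 321] [361 344]
side [242. 296.] ell [ 0.3981 -0.19    0.015 ] circ [ 0.4243 -0.2661] 0.09 knob bbox [286 370] [286 370]
side [321. 286.] ell [ 0.537  -0.2091  0.015 ] circ [ 0.5374 -0.2066] 0.0467 knob bbox [316 269] [328 288]
side [287. 251.] ell [ 0.5106 -0.0968  0.015 ] circ [ 0.5104 -0.0951] 0.05 knob bbox [282 235] [292 252]
side [201. -56.] ell [-1.73370e+00 -1.51107e+01  1.50000e-02] circ [ 0.661  -0.1779] 0.1428 knob bbox [330 291] [349 312]
side basket [[298, 179], [297, 197], [223, 215], [197, 164], [265, 150]]
[[0.611, 0.12], [0.579, 0.039], [0.407, 0.016], [0.388, 0.281], [0.582, 0.314]]
(array([ 0.3261677 , -0.00778066,  1.16707906]), array([ 0.18781497, -0.02372925, -0.98191775])) [ 0.31313716 -0.68276912  0.49832085]
```

```bash
cat > go.py <<'E'
from h import *
import sys
def delta(p,s=None):
    s=s or telemetry.get_state(); return (R.from_quat(s['ee_rot']).as_matrix().T@(np.array(p)-s['tcp_pos'])*1000).round(1)
E
python3 - <<'E'
from go import *
import pickle
D=pickle.load(open('d0.pkl','rb'))
# lid rim-top centres (top view ellipse; side view top edge) and knob tops, basket corners
for n,a,b in [('knob1',(304.5,223.2),(287,239)),('knob2',(352.6,214.2),(322,273.5)),('knob3',(404.3,215.2),(353.5,326)),
   ('bk',(216,179),(298,179)),('bk',(139,272),(197,164)),('bk',(133,188),(265,150))]:
    p,e=tri([ray(*D['top'],*a),ray(*D['side'],*b)]); print(n,p.round(4),np.round(e,4))
s=telemetry.get_state(); W=R.from_quat(s['ee_rot']).as_matrix(); print(W.round(3))
for c in [(.512,-.0935),(.5375,-.207),(.5368,-.3305)]:
    p=np.r_[np.array(c)+0.037*W[:2,0],0.06]; print(p.round(4),delta(p,s))
E
```

```text
knob1 [ 0.5115 -0.0934  0.0416] [0.0002 0.0002]
knob2 [ 0.5364 -0.2073  0.0423] [0.0008 0.0008]
knob3 [ 0.536  -0.3296  0.0438] [0.0001 0.0001]
bk [0.6104 0.1185 0.051 ] [0.0002 0.0002]
bk [0.3879 0.2847 0.0484] [0.0003 0.0003]
bk [0.5827 0.3128 0.0504] [0.001 0.001]
[[-0.907  0.421 -0.001]
 [ 0.421  0.907 -0.001]
 [ 0.    -0.002 -1.   ]]
[ 0.4784 -0.0779  0.06  ] [-466.9 -443.2  171. ]
[ 0.5039 -0.1914  0.06  ] [-537.8 -535.4  171.2]
[ 0.5032 -0.3149  0.06  ] [-589.2 -647.7  171.3]
```

Knob tops come out at 42–44 mm (43 expected) and the basket rim at 50 mm, so the measurements hold. I'll move the shut gripper to above the rim of lid 1.

Emit:
jog_arm(
  series=[
    {"fingers": 1,"xyz": [-40,-38,0],"angular": [0,0,0]},
    {"fingers": 1,"xyz": [-467,-443,120],"angular": [0,0,0]},
    {"fingers": 1,"xyz": [-467,-443,120],"angular": [0,0,0]},
    {"fingers": 1,"xyz": [-467,-443,120],"angular": [0,0,0]},
    {"fingers": 1,"xyz": [-467,-443,120],"angular": [0,0,0]},
    {"fingers": 1,"xyz": [-467,-443,120],"angular": [0,0,0]},
    {"fingers": 1,"xyz": [-467,-443,120],"angular": [0,0,0]},
    {"fingers": 1,"xyz": [-467,-443,120],"angular": [0,0,0]},
    {"fingers": 1,"xyz": [-467,-443,120],"angular": [0,0,0]},
    {"fingers": 1,"xyz": [-467,-443,120],"angular": [0,0,0]},
    {"fingers": 1,"xyz": [-467,-443,120],"angular": [0,0,0]},
    {"fingers": 1,"xyz": [-467,-443,120],"angular": [0,0,0]},
    {"fingers": 1,"xyz": [-467,-443,120],"angular": [0,0,0]},
    {"fingers": 1,"xyz": [-467,-443,120],"angular": [0,0,0]},
    {"fingers": 1,"xyz": [-467,-443,120],"angular": [0,0,0]},
    {"fingers": 1,"xyz": [-467,-443,120],"angular": [0,0,0]},
    {"fingers": 1,"xyz": [-467,-443,185],"angular": [0,0,0]},
    {"fingers": 1,"xyz": [-467,-443,185],"angular": [0,0,0]},
    {"fingers": 1,"xyz": [-467,-443,185],"angular": [0,0,0]},
    {"fingers": 1,"xyz": [-467,-443,185],"angular": [0,0,0]},
  ],
  grip_force=40,
)

```text
clock: 1.82
tcp_pos: [0.4774, -0.0765, 0.0449]
ee_rot: [0.216, 0.976, 0.0, -0.002]
ft_force: [0.7, -0.6, 0.1]
width: -0.0002
gripper_force: 0.0
```

Emit:
jog_arm(
  series=[
    {"fingers": 1,"xyz": [0,-1,15],"angular": [0,0,0]},
    {"fingers": 1,"xyz": [0,-1,22],"angular": [0,0,0]},
    {"fingers": 1,"xyz": [0,-1,26],"angular": [0,0,0]},
    {"fingers": 1,"xyz": [0,-1,28],"angular": [0,0,0]},
    {"fingers": 1,"xyz": [0,-1,28],"angular": [0,0,0]},
    {"fingers": 1,"xyz": [0,-1,28],"angular": [0,0,0]},
  ],
)

```text
clock: 2.32
tcp_pos: [0.4793, -0.0779, 0.019]
ee_rot: [0.215, 0.977, -0.0, 0.001]
ft_force: [-0.2, -0.1, 0.6]
width: 0.0004
gripper_force: 0.0
```

Emit:
jog_arm(
  series=[
    {"fingers": 1,"xyz": [0,0,1],"angular": [0,0,0]},
    {"fingers": 1,"xyz": [0,0,2],"angular": [0,0,0]},
    {"fingers": 1,"xyz": [0,0,2],"angular": [0,0,0]},
    {"fingers": 1,"xyz": [0,0,2],"angular": [0,0,0]},
  ],
)

```text
clock: 2.65
tcp_pos: [0.4788, -0.0779, 0.0164]
ee_rot: [0.216, 0.976, -0.0, 0.0]
ft_force: [-0.6, 0.7, -0.3]
width: 0.0001
gripper_force: 0.0
```

Emit:
jog_arm(
  series=[
    {"fingers": 1,"xyz": [0,0,1],"angular": [0,0,0]},
    {"fingers": 1,"xyz": [0,0,2],"angular": [0,0,0]},
    {"fingers": 1,"xyz": [0,0,2],"angular": [0,0,0]},
    {"fingers": 1,"xyz": [0,0,2],"angular": [0,0,0]},
  ],
)

```text
clock: 2.98
tcp_pos: [0.4789, -0.078, 0.0151]
ee_rot: [0.216, 0.976, -0.0, -0.0]
ft_force: [-1.8, 0.6, 7.0]
width: 0.0
gripper_force: 3.4
```

Emit:
jog_arm(
  series=[
    {"fingers": 1,"xyz": [0,0,1],"angular": [0,0,0]},
    {"fingers": 1,"xyz": [0,0,1],"angular": [0,0,0]},
    {"fingers": 1,"xyz": [0,0,1],"angular": [0,0,0]},
  ],
)

```text
clock: 3.23
tcp_pos: [0.479, -0.078, 0.015]
ee_rot: [0.216, 0.976, -0.0, -0.0]
ft_force: [-5.4, 1.4, 15.6]
width: -0.0001
gripper_force: 7.4
```

Lid 1 holds 15.6 N at z = 15 mm without sinking, so it is steady. Next is lid 2.

Emit:
jog_arm(
  series=[
    {"fingers": 1,"xyz": [0,0,-20],"angular": [0,0,0]},
    {"fingers": 1,"xyz": [0,0,-45],"angular": [0,0,0]},
    {"fingers": 1,"xyz": [-23,-31,-45],"angular": [0,0,0]},
    {"fingers": 1,"xyz": [-46,-62,-45],"angular": [0,0,0]},
    {"fingers": 1,"xyz": [-70,-93,-45],"angular": [0,0,0]},
    {"fingers": 1,"xyz": [-70,-93,-45],"angular": [0,0,0]},
    {"fingers": 1,"xyz": [-70,-93,-25],"angular": [0,0,0]},
    {"fingers": 1,"xyz": [-70,-93,-10],"angular": [0,0,0]},
    {"fingers": 1,"xyz": [-70,-93,-4],"angular": [0,0,0]},
    {"fingers": 1,"xyz": [-70,-93,-4],"angular": [0,0,0]},
    {"fingers": 1,"xyz": [-70,-93,-4],"angular": [0,0,0]},
  ],
)

```text
clock: 4.15
tcp_pos: [0.5029, -0.1914, 0.0171]
ee_rot: [0.216, 0.976, 0.0, -0.0]
ft_force: [0.6, 0.1, 0.3]
width: -0.0
gripper_force: 0.0
```

Emit:
jog_arm(
  series=[
    {"fingers": 1,"xyz": [0,0,1],"angular": [0,0,0]},
    {"fingers": 1,"xyz": [0,0,2],"angular": [0,0,0]},
    {"fingers": 1,"xyz": [0,0,3],"angular": [0,0,0]},
    {"fingers": 1,"xyz": [0,0,3],"angular": [0,0,0]},
    {"fingers": 1,"xyz": [0,0,3],"angular": [0,0,0]},
  ],
)

```text
clock: 4.57
tcp_pos: [0.5036, -0.1919, 0.0148]
ee_rot: [0.216, 0.976, -0.0, 0.001]
ft_force: [-0.4, 0.4, -0.0]
width: 0.0001
gripper_force: 0.4
```

Emit:
jog_arm(
  series=[
    {"fingers": 1,"xyz": [0,0,1],"angular": [0,0,0]},
    {"fingers": 1,"xyz": [0,0,2],"angular": [0,0,0]},
    {"fingers": 1,"xyz": [0,0,2],"angular": [0,0,0]},
    {"fingers": 1,"xyz": [0,0,2],"angular": [0,0,0]},
  ],
)

```text
clock: 4.9
tcp_pos: [0.5025, -0.1914, 0.012]
ee_rot: [0.216, 0.976, 0.0, -0.001]
ft_force: [-1.6, 1.3, 2.3]
width: 0.0001
gripper_force: 1.0
```

Emit:
jog_arm(
  series=[
    {"fingers": 1,"xyz": [0,0,1],"angular": [0,0,0]},
    {"fingers": 1,"xyz": [0,0,1],"angular": [0,0,0]},
    {"fingers": 1,"xyz": [0,0,1],"angular": [0,0,0]},
  ],
)

```text
clock: 5.15
tcp_pos: [0.5027, -0.1916, 0.0111]
ee_rot: [0.216, 0.976, 0.0, -0.0]
ft_force: [-2.3, 1.2, 2.0]
width: -0.0002
gripper_force: 1.1
```

```bash
python3 - <<'E'
from h import *
g,s=grab('side'); f=g['frame'][:,:,::-1]
cv2.imwrite('pics/press2.png',cv2.resize(f[180:380,200:440],(720,600),interpolation=cv2.INTER_CUBIC)); print(s['tcp_pos'],s['ft_force'])
E
```

```text
[ 0.5027357  -0.19159828  0.01111109] [-2.29437284  1.23169757  2.00443345]
```

View pics/press2.png

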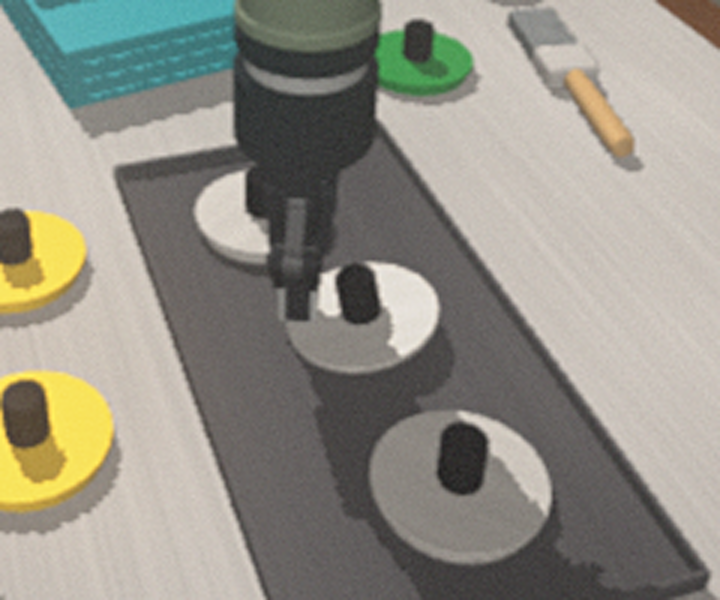

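The picture shows the knob of the middle lid at about (358,293) leaning toward the finger. The rim sank 4 mm at 2 N, so lid 2 is the warped one. I'll lift off, open the gripper, and check where it settled.

Emit:
jog_arm(
  series=[
    {"fingers": 1,"xyz": [0,0,-2],"angular": [0,0,0]},
    {"fingers": 1,"xyz": [0,0,-5],"angular": [0,0,0]},
    {"fingers": 1,"xyz": [0,0,-10],"angular": [0,0,0]},
    {"fingers": 1,"xyz": [0,0,-40],"angular": [0,0,0]},
    {"fingers": 1,"xyz": [0,0,-80],"angular": [0,0,0]},
    {"fingers": -1,"xyz": [0,0,-110],"angular": [0,0,0]},
    {"fingers": -1,"xyz": [-37,0,-110],"angular": [0,0,0]},
    {"fingers": -1,"xyz": [-37,0,-110],"angular": [0,0,0]},
    {"fingers": -1,"xyz": [-37,0,-110],"angular": [0,0,0]},
    {"fingers": -1,"xyz": [-37,0,-110],"angular": [0,0,0]},
    {"fingers": -1,"xyz": [-37,0,-110],"angular": [0,0,0]},
    {"fingers": -1,"xyz": [-37,0,-110],"angular": [0,0,0]},
  ],
)

```text
clock: 6.2
tcp_pos: [0.5354, -0.2066, 0.1204]
ee_rot: [0.216, 0.976, 0.0, -0.001]
ft_force: [-0.7, 0.2, 0.1]
width: 0.0829
gripper_force: 0.0
```

```bash
python3 - <<'E'
from h import *
import pickle
D={}
out=np.zeros((420,1120,3),np.uint8)
for i,n in enumerate(['side','wrist']):
    g,s=grab(n); D[n]=(g,s); out[:,i*560:(i+1)*560]=g['frame'][:,:,::-1]
pickle.dump(D,open('d1.pkl','wb')); cv2.imwrite('pics/pre.png',cv2.resize(out,(800,300)))
print(s['tcp_pos'],s['width'])
E
```

```text
[ 0.53562355 -0.20676069  0.12052916] 0.08505534709737386
```

View pics/pre.png

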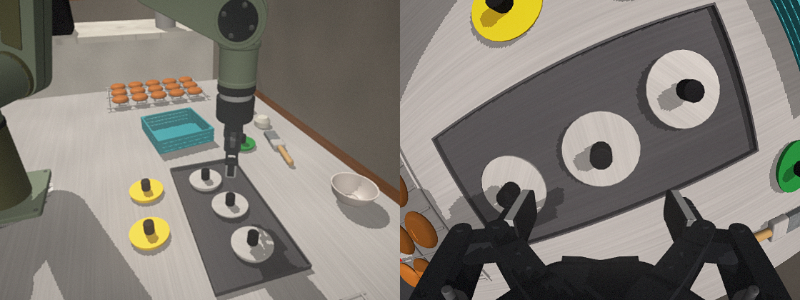

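The lid has righted itself. In the composite it sits at (230,205) in the side view. In the wrist view its disc is at (601,149) and its knob at (600,156).

```bash
python3 - <<'E'
from go import *
import pickle
D=pickle.load(open('d1.pkl','rb'))
def lid(n,u0,v0,thr,kt):
    g,s=D[n]; hsv=cv2.cvtColor(g['frame'],cv2.COLOR_RGB2HSV)
    m=((hsv[...,2]>thr)&(hsv[...,1]<60)).astype(np.uint8)
    cs=cv2.findContours(m,cv2.RETR_EXTERNAL,cv2.CHAIN_APPROX_NONE)[0]
    c=min([c for c in cs if cv2.contourArea(c)>800],key=lambda c:abs(cv2.pointPolygonTest(cv2.convexHull(c),(u0,v0),True)-20) if cv2.contourArea(c)<9000 else 1e9)
    W=np.array([plane(g,s,a,b,0.015)[:2] for a,b in cv2.convexHull(c)[:,0]],np.float32)
    x,y,w,h=cv2.boundingRect(c); k=(hsv[y:y+h,x:x+w,2]<kt).astype(np.uint8)
    kc=max(cv2.findContours(k,cv2.RETR_EXTERNAL,cv2.CHAIN_APPROX_NONE)[0],key=cv2.contourArea)[:,0]+[x,y]
    cc,kr=cv2.minEnclosingCircle(kc.astype(np.int32)); print(n,(x,y,w,h),'lid',*cv2.minEnclosingCircle(W),'ell',plane(g,s,*cv2.fitEllipse(cv2.convexHull(c))[0],.015)[:2],'knob',kc.min(0),kc.max(0),cc,kr)
lid('wrist',281,208,120,70); lid('side',321,288,120,75)
s=telemetry.get_state(); print(delta([.5372,-.207,.018],s))
E
```

```text
wrist (345, 69, 103, 112) lid (0.5150657892227173, -0.09217408299446106) 0.0450325608253479 ell [ 0.51369047 -0.09427324] knob [386 111] [425 143] (405.6600036621094, 126.22000122070312) 19.922042846679688
side (296, 268, 52, 37) lid (0.5378995537757874, -0.206804558634758) 0.04682699218392372 ell [ 0.53697766 -0.20898528] knob [316 269] [328 288] (322.0, 278.6052551269531) 9.605371475219727
[ -1.5   0.5 102.7]
```

The lid is where it was, at (0.537, −0.207). I'll descend over the knob and grip.

Emit:
jog_arm(
  series=[
    {"fingers": -1,"xyz": [-2,0,40],"angular": [0,0,0]},
    {"fingers": -1,"xyz": [-2,0,75],"angular": [0,0,0]},
    {"fingers": -1,"xyz": [-2,0,95],"angular": [0,0,0]},
    {"fingers": -1,"xyz": [-2,0,102],"angular": [0,0,0]},
    {"fingers": -1,"xyz": [-2,0,102],"angular": [0,0,0]},
    {"fingers": -1,"xyz": [-2,0,102],"angular": [0,0,0]},
    {"fingers": 1,"xyz": [-2,0,102],"angular": [0,0,0]},
    {"fingers": 1,"xyz": [-2,0,102],"angular": [0,0,0]},
    {"fingers": 1,"xyz": [-2,0,102],"angular": [0,0,0]},
    {"fingers": 1,"xyz": [-2,0,102],"angular": [0,0,0]},
    {"fingers": 1,"xyz": [-2,0,102],"angular": [0,0,0]},
    {"fingers": 1,"xyz": [-2,0,102],"angular": [0,0,0]},
    {"fingers": 1,"xyz": [-2,0,102],"angular": [0,0,0]},
    {"fingers": 1,"xyz": [-2,0,102],"angular": [0,0,0]},
  ],
  grip_force=40,
)

```text
clock: 7.47
tcp_pos: [0.539, -0.2084, 0.0202]
ee_rot: [0.216, 0.976, -0.0, 0.001]
ft_force: [-1.4, 0.7, 6.1]
width: 0.0224
gripper_force: 39.2
```

Emit:
jog_arm(
  series=[
    {"fingers": 1,"xyz": [0,0,-10],"angular": [0,0,0]},
    {"fingers": 1,"xyz": [0,0,-30],"angular": [0,0,0]},
    {"fingers": 1,"xyz": [0,0,-60],"angular": [0,0,0]},
    {"fingers": 1,"xyz": [0,0,-90],"angular": [0,0,0]},
    {"fingers": 1,"xyz": [0,0,-110],"angular": [0,0,0]},
    {"fingers": 1,"xyz": [0,0,-110],"angular": [0,0,0]},
    {"fingers": 1,"xyz": [0,0,-110],"angular": [0,0,0]},
  ],
)

```text
clock: 8.05
tcp_pos: [0.539, -0.2085, 0.1303]
ee_rot: [0.216, 0.976, -0.0, 0.001]
ft_force: [0.4, 0.3, -3.0]
width: 0.0227
gripper_force: 39.6
```

```bash
python3 - <<'E'
from go import *
g,s=grab('side'); cv2.imwrite('pics/lift.png',g['frame'][:,:,::-1])
print(s['tcp_pos'],s['width'],s['gripper_force'],s['ft_force'],delta([.4995,.201,s['tcp_pos'][2]],s))
E
```

```text
[ 0.53898576 -0.20854053  0.1303239 ] 0.02265023279556461 39.59295630455017 [ 0.42022787  0.28571888 -3.01285779] [208.3 354.8  -0.6]
```

View pics/lift.png

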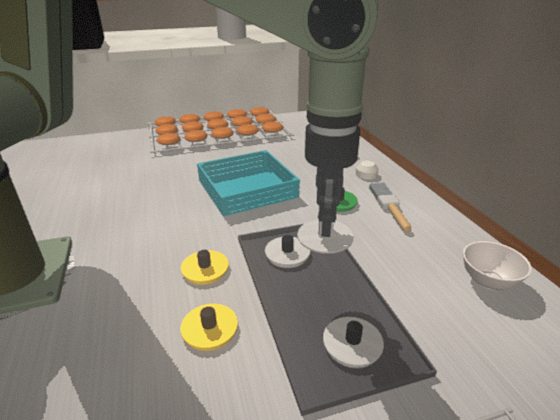

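The lid hangs level in the gripper at (325,236), and the other two are still on the pan at (288,250) and (354,340). I'll carry it to over the basket centre.

Emit:
jog_arm(
  series=[
    {"fingers": 1,"xyz": [8,14,0],"angular": [0,0,0]},
    {"fingers": 1,"xyz": [22,37,0],"angular": [0,0,0]},
    {"fingers": 1,"xyz": [38,65,0],"angular": [0,0,0]},
    {"fingers": 1,"xyz": [55,94,0],"angular": [0,0,0]},
    {"fingers": 1,"xyz": [72,123,0],"angular": [0,0,0]},
    {"fingers": 1,"xyz": [89,152,0],"angular": [0,0,0]},
    {"fingers": 1,"xyz": [106,181,0],"angular": [0,0,0]},
    {"fingers": 1,"xyz": [123,210,0],"angular": [0,0,0]},
    {"fingers": 1,"xyz": [140,239,0],"angular": [0,0,0]},
    {"fingers": 1,"xyz": [157,268,0],"angular": [0,0,0]},
    {"fingers": 1,"xyz": [174,297,0],"angular": [0,0,0]},
    {"fingers": 1,"xyz": [190,324,0],"angular": [0,0,0]},
    {"fingers": 1,"xyz": [202,344,0],"angular": [0,0,0]},
    {"fingers": 1,"xyz": [208,355,0],"angular": [0,0,0]},
    {"fingers": 1,"xyz": [208,355,0],"angular": [0,0,0]},
    {"fingers": 1,"xyz": [208,355,0],"angular": [0,0,0]},
    {"fingers": 1,"xyz": [208,355,0],"angular": [0,0,0]},
  ],
)

```text
clock: 9.52
tcp_pos: [0.4986, 0.2004, 0.1283]
ee_rot: [0.216, 0.976, -0.001, -0.001]
ft_force: [-0.0, -0.1, -2.1]
width: 0.0222
gripper_force: 39.6
```

Emit:
jog_arm(
  series=[
    {"fingers": 1,"xyz": [0,0,10],"angular": [0,0,0]},
    {"fingers": 1,"xyz": [0,0,30],"angular": [0,0,0]},
    {"fingers": 1,"xyz": [0,0,55],"angular": [0,0,0]},
    {"fingers": 1,"xyz": [0,0,78],"angular": [0,0,0]},
    {"fingers": 1,"xyz": [0,0,92],"angular": [0,0,0]},
    {"fingers": 1,"xyz": [0,0,100],"angular": [0,0,0]},
    {"fingers": 1,"xyz": [0,0,102],"angular": [0,0,0]},
    {"fingers": 1,"xyz": [0,0,102],"angular": [0,0,0]},
    {"fingers": 1,"xyz": [0,0,102],"angular": [0,0,0]},
  ],
)

```text
clock: 10.27
tcp_pos: [0.5004, 0.2012, 0.0281]
ee_rot: [0.216, 0.976, 0.0, 0.001]
ft_force: [0.1, -0.0, -2.6]
width: 0.0224
gripper_force: 39.6
```

Emit:
jog_arm(
  series=[
    {"fingers": 1,"xyz": [0,0,1],"angular": [0,0,0]},
    {"fingers": 1,"xyz": [0,0,2],"angular": [0,0,0]},
    {"fingers": 1,"xyz": [0,0,3],"angular": [0,0,0]},
    {"fingers": 1,"xyz": [0,0,3],"angular": [0,0,0]},
    {"fingers": 1,"xyz": [0,0,3],"angular": [0,0,0]},
  ],
)

```text
clock: 10.68
tcp_pos: [0.4994, 0.2015, 0.0245]
ee_rot: [0.216, 0.976, 0.0, 0.0]
ft_force: [0.3, -0.4, -1.7]
width: 0.0226
gripper_force: 39.6
```

Emit:
jog_arm(
  series=[
    {"fingers": 1,"xyz": [0,0,1],"angular": [0,0,0]},
    {"fingers": 1,"xyz": [0,0,2],"angular": [0,0,0]},
    {"fingers": 1,"xyz": [0,0,2],"angular": [0,0,0]},
    {"fingers": 1,"xyz": [0,0,2],"angular": [0,0,0]},
  ],
)

```text
clock: 11.02
tcp_pos: [0.4994, 0.2015, 0.0223]
ee_rot: [0.216, 0.976, 0.0, 0.0]
ft_force: [-0.8, -0.4, -2.1]
width: 0.0223
gripper_force: 39.7
```

Emit:
jog_arm(
  series=[
    {"fingers": 1,"xyz": [0,0,1],"angular": [0,0,0]},
    {"fingers": 1,"xyz": [0,0,1],"angular": [0,0,0]},
    {"fingers": 1,"xyz": [0,0,1],"angular": [0,0,0]},
  ],
)

```text
clock: 11.27
tcp_pos: [0.4995, 0.2015, 0.0222]
ee_rot: [0.216, 0.976, -0.0, 0.0]
ft_force: [-2.3, -1.2, 6.3]
width: 0.0228
gripper_force: 40.4
```

The lid touches the basket floor at the expected height. I'll release it and lift clear.

Emit:
jog_arm(
  series=[
    {"fingers": 0.2,"xyz": [0,0,0],"angular": [0,0,0]},
    {"fingers": -0.3,"xyz": [0,0,0],"angular": [0,0,0]},
    {"fingers": -0.6,"xyz": [0,0,0],"angular": [0,0,0]},
    {"fingers": -0.6,"xyz": [0,0,0],"angular": [0,0,0]},
    {"fingers": -0.6,"xyz": [0,0,0],"angular": [0,0,0]},
    {"fingers": -0.6,"xyz": [0,0,-10],"angular": [0,0,0]},
    {"fingers": -0.6,"xyz": [0,0,-30],"angular": [0,0,0]},
    {"fingers": -0.6,"xyz": [0,0,-60],"angular": [0,0,0]},
    {"fingers": -0.6,"xyz": [0,0,-90],"angular": [0,0,0]},
    {"fingers": -0.6,"xyz": [0,0,-125],"angular": [0,0,0]},
    {"fingers": -0.6,"xyz": [0,0,-160],"angular": [0,0,0]},
    {"fingers": -0.6,"xyz": [0,0,-160],"angular": [0,0,0]},
    {"fingers": -0.6,"xyz": [0,0,-160],"angular": [0,0,0]},
  ],
)

```text
clock: 12.35
tcp_pos: [0.5016, 0.202, 0.1853]
ee_rot: [0.216, 0.976, 0.002, 0.004]
ft_force: [-0.2, 0.6, -0.1]
width: 0.0684
gripper_force: 0.0
```

```bash
python3 - <<'E'
from h import *
out=np.zeros((420,1120,3),np.uint8)
for i,n in enumerate(['side','wrist']):
    g,s=grab(n); out[:,i*560:(i+1)*560]=g['frame'][:,:,::-1]
cv2.imwrite('pics/end.png',cv2.resize(out,(800,300),interpolation=cv2.INTER_AREA)); print(s['clock'],s['tcp_pos'],s['width'],s['qvel'].round(3))
E
```

```text
12.4 [0.49986466 0.20157746 0.18278941] 0.06797786309329096 [-0.     0.039  0.048  0.001 -0.002  0.002]
```

View pics/end.png

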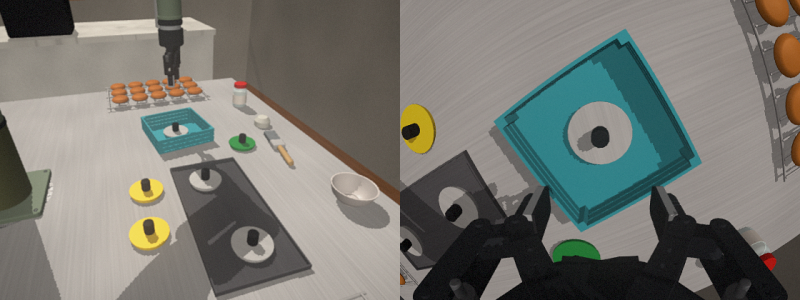

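The warped lid lies flat, knob up, in the middle of the basket: (175,129) in the side half and (600,132) in the wrist half. The two steady lids are still on the pan at (205,179) and (252,243).

```bash
python3 -c "from cell import sign_off; print(sign_off())"
```

```text
the job is handed in; nothing more can be done
None
```

I handed the job in at about 12.4 s of the 58 s allowed: the middle lid rocked under the press and now lies flat, knob up, in the turquoise basket; the other two are still on the pan, one pressed and firm, the third not pressed because only one lid is warped.

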